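Load the interlocked bottle-cap steriliser

ROBOT

A 6-joint arm with a two-finger parallel gripper is mounted at the origin on the work surface. World frame = base frame: x ahead of the robot, y to its left, z up, the work surface at z = 0. Lengths are in m, angles in rad, forces in N, time in s.
With the tool pointing down it reaches from about 0.35 to 0.775 m from the base axis. Payload 5.5 kg.
Tool frame: the origin (TCP) lies at the very end of the fingers, on their centre line; the grasp point (between the pads) lies 19 mm behind it; z points along the fingers, y is the direction in which the jaws open and shut (so a half turn about z gives the same grasp; the last joint's range is limited). The gripper opens to 85 mm and grips with 20 to 120 N. Pads are 22 mm wide; open, the fingers measure 114 mm over their backs; the gripper's body (76 mm by 85 mm) begins 54 mm behind the grasp point. The pads swing forward as they close: fully open they stand 13 mm farther back than shut.
Start: joints at [-1.281, 0.313, 0.046, 1.304, 0, 1.431], TCP at [0.24, -0.523, 0.231] pointing down, gripper open.
Joint ranges: [-2.76, 2.76], [-0.86, 1.69], [-1.03, 1.26], [-2.2, 2.34], [-1.47, 1.5], [-3.14, 3.14]. Speed limits (rad/s): [2.57, 2.57, 3.14, 3.14, 3.14, 3.14].

INTERFACE

Orientations are given as a unit quaternion [w, x, y, z].
In Python, from workcell import env gives the robot as it stands. The module is installed in compiled form; this text tells all that it offers.
- The arm moves only by the shell command python3 -m pendant 'ROWS' [FORCE]. ROWS is JSON, a list of rows, each an object with "fingers": the finger opening in mm, from 0 to 85.4; "delta_pos": the shift along the tool's x, y, z in mm, a list of three; "angular": the turn, a rotation vector about the tool's x, y, z in rad, a list of three. In form: [{"fingers": fingers, "delta_pos": [x, y, z], "angular": [ax, ay, az]}, ...]. A call has 1 to 12 rows; each row shifts and turns the commanded pose from where the row before left it, along the tool's axes as they then stand; what a row does not reach is not made up. A row lasts 1/10 s, in which the tool goes at most 50 mm and 8.59 degrees, less where a joint would pass 70% of its speed; a pose out of reach is approached as far as the arm can. A call is refused whole if a number of a shift passes 50 or a number of a turn 0.15, either way. A call with a gripper value outside its range is refused whole. The fingers move at their own pace and stop on an object; FORCE is the grip in N (left out, the last holds). Time passes only in rows, so rows that do not move let the fingers close. It gives the time, the measured TCP pose, the force and the opening at its end, in the units of the state.
- env.get_state(): the state, without advancing time (a new reading comes with each control period).
- env.read_camera(name): name is "scene" or "top" or "wrist"; returns the picture (400x640x3 uint8, blue, green, red); there is no depth.
- env.camera_params(name): a dict with "fx", "fy", "cx", "cy" (pixels), "view" (4x4, takes a point from world to camera coordinates). Camera axes: x right, y up, looking along -z (the intrinsics and any distortion apply to the point x, -y, -z); pixel columns grow to the right and rows downward; lengths in m; the calibration is good to about 2 mm. A picture is of the moment at which its call begins: read the wrist's pose just before it. camera_params takes no time and is no camera call; for the wrist camera it gives the pose at the moment of the call.
- env.hand_in(): hands the job in, once; it reports no verdict.
The state is a dict: "clock": time; "joint_pos": joint angles; "qvel": joint speeds; "tau": joint torques, N m; "tcp_pos": TCP position; "orientation": TCP orientation; "wrist_force": force on the tool from outside, world axes, zero at the start; "ft_torque": the same for the moment, N m; "finger_gap": finger opening in m.
Only numpy, scipy, OpenCV 4.12 (cv2) and the standard library are available. Lean on these libraries where they do the work, as an engineer would, in place of code of your own. Each camera call takes 0.05 s, during which the arm holds its last target. There are 200 camera calls.

TASK

The orange gate of the steriliser rack is locked by three interlocked levers on the white control box: throw all three fully over, away from you, in whatever order the interlock permits (a blocked lever gives only a few millimetres, and one may stand part-way already), so that the gate opens. Then slide every white spout cap, standing upright, from the open tray end in under the clear slotted roof until it is wholly behind the gate's line, and throw all three levers fully home again, so that the gate is shut and locked with the caps inside. Leave the green cup, the formula box and the scoop where they are.

Things in the scene. Friction and masses are not known exactly. Their poses are not given: they have to be found in the camera images.
- rack: steriliser rack, fixed, a lane along its y with clear acrylic walls and roof. Origin on the counter under the lane's mid-line. White floor 6 mm thick, 86 mm wide (x), y -172 to +185 mm. Roofed lane y -165 (closed end) to +90 mm, 66 mm wide inside; outer walls at x +-39 mm. Roof lips 40 to 45 mm above the counter leave a slot 30 mm wide over x = 0, open at its +y end
- lane_end (a point): middle of the foot of the closed end wall, on the lane floor (6 mm above the counter)
- gate_line (a point): middle of the lane (rack y +100 mm) on the floor under the shut orange gate; the gate is 8 mm thick along the lane and its top is 46 mm above the counter
- apron (a point): middle of the open tray in front of the gate (rack y +146 mm), on its floor 6 mm above the counter; tray from rack y +107 to +185 mm, with side guides 18 mm above the counter, 72 mm apart
- gate (a joint): gate travel, m: 0 = shut across the lane, 0.072 = fully open, slid aside to the rack's +x. Driven only by one of the three levers through a linkage
- bank: white control box, fixed, 110 (x) x 240 (y) x 62 mm, origin under its centre. Three levers along its y at -70, 0, +70 mm; which colour stands where varies. Interlock: they leave home in one fixed order, not marked, each freed only when the one before is thrown past 0.82 rad; they return in the reverse order. The first may start part-way or thrown. The last to be thrown works the gate
- lever_amber (a joint): amber lever, rad: 0 = home, leaning 26 deg to the box's -x (robot side); grows as pushed to the box's +x; 0.9 = fully thrown, leaning 26 deg to +x. Hinge axis along the box's y, 60 mm above the counter, over the box's mid-line. Stays where left; moves with about 2 N at the grip. When the interlock blocks it, it stops dead within about 0.1 rad (12 mm at the grip).
- lever_black (a joint): black lever, rad: 0 = home, leaning 26 deg to the box's -x (robot side); grows as pushed to the box's +x; 0.9 = fully thrown, leaning 26 deg to +x. Hinge axis along the box's y, 60 mm above the counter, over the box's mid-line. Stays where left; moves with about 2 N at the grip. When the interlock blocks it, it stops dead within about 0.1 rad (12 mm at the grip).
- lever_teal (a joint): teal lever, rad: 0 = home, leaning 26 deg to the box's -x (robot side); grows as pushed to the box's +x; 0.9 = fully thrown, leaning 26 deg to +x. Hinge axis along the box's y, 60 mm above the counter, over the box's mid-line. Stays where left; moves with about 2 N at the grip. When the interlock blocks it, it stops dead within about 0.1 rad (12 mm at the grip).
- lever_amber_grip (a point): centre of the amber lever's flat paddle grip (12 mm thick along its swing, 32 mm wide along the box's y, 44 mm long), 125 mm from the hinge axis; the paddle's end is 22 mm farther out
- lever_black_grip (a point): centre of the black lever's flat paddle grip (12 mm thick along its swing, 32 mm wide along the box's y, 44 mm long), 125 mm from the hinge axis; the paddle's end is 22 mm farther out
- lever_teal_grip (a point): centre of the teal lever's flat paddle grip (12 mm thick along its swing, 32 mm wide along the box's y, 44 mm long), 125 mm from the hinge axis; the paddle's end is 22 mm farther out
- cap0: white spout cap, loose, about 70 g, heavy foot: round foot 56 mm in diameter and 24 mm high with a pale green band, and an upright round spout 20 mm in diameter on its centre, to 105 mm above the underside. Origin at the centre of the underside, z up along the spout. Three or all four of the four caps are present
- cap1: white spout cap, loose, about 70 g, heavy foot: round foot 56 mm in diameter and 24 mm high with a pale green band, and an upright round spout 20 mm in diameter on its centre, to 105 mm above the underside. Origin at the centre of the underside, z up along the spout. Three or all four of the four caps are present
- cap2: white spout cap, loose, about 70 g, heavy foot: round foot 56 mm in diameter and 24 mm high with a pale green band, and an upright round spout 20 mm in diameter on its centre, to 105 mm above the underside. Origin at the centre of the underside, z up along the spout. Three or all four of the four caps are present
- cap3: white spout cap, loose, about 70 g, heavy foot: round foot 56 mm in diameter and 24 mm high with a pale green band, and an upright round spout 20 mm in diameter on its centre, to 105 mm above the underside. Origin at the centre of the underside, z up along the spout. Three or all four of the four caps are present
- sippy_cup: bystander: green sippy cup, 72 mm in diameter, 126 mm high, origin at the centre of its underside
- formula_box: bystander: cream formula container with a blue flip lid, 100 x 120 x 138 mm, origin at the centre of its underside
- scoop: bystander: stainless measuring scoop, bowl 42 mm in diameter and 30 mm high with a flat handle to 102 mm along its y; origin under the bowl

How it is judged:
By the outcome, as a careful person would: the job done as asked, in the order asked, and still so for the second after the job is handed in, with the robot touching nothing.
Of cap0, cap1, cap2, cap3 only 3 to 4 are there at a start; the rules pass over those that are not, and their reading is None.
At some moment in a run one of cap0, cap1, cap2, cap3 may be knocked a few centimetres aside while the robot is not near it.
Once in a run the grip may slacken for a moment while it holds something.
It also fails if it takes over 210 s, if anything falls off the work surface, if the arm or the gripper's body presses on something with over 40 N, if the wrist force passes 120 N, or if a joint passes its speed limit or range.

## Working session

There is one attempt and no reset: what is moved stays moved. The work goes in short steps, Python scripts to look and compute and a shell command to move; the robot and the scene stay as the last step left them, time stands still between calls to the robot, and variables do not carry over. Pictures are saved under pics/ and viewed, about 12 in all and at most 16, crops included, and the job is handed in when it is done.

```bash
mkdir -p pics
cat > h.py <<'E'
import numpy as np, cv2
from workcell import env
def snap(n,f=None):
    p=env.camera_params(n); im=env.read_camera(n)
    if f: cv2.imwrite('pics/'+f,im)
    return im,p
def ray(p,u,v):
    V=np.array(p['view']); R=V[:3,:3]; t=V[:3,3]
    d=np.array([(u-p['cx'])/p['fx'],-(v-p['cy'])/p['fy'],-1.])
    return -R.T@t, R.T@d
def onz(p,u,v,z):
    o,d=ray(p,u,v); return o+d*(z-o[2])/d[2]
def proj(p,X):
    V=np.array(p['view']); c=V[:3,:3]@np.array(X)+V[:3,3]
    return p['cx']+p['fx']*c[0]/-c[2], p['cy']-p['fy']*c[1]/-c[2]
E
python3 - <<'E'
from h import *
for n in ['scene','top']:
    im,p=snap(n,n+'0.png'); print(n,{k:(np.round(v,3).tolist()) for k,v in p.items()})
s=env.get_state(); print(s)
E
```

```text
scene {'fx': 423.938, 'fy': 423.938, 'cx': 322.75, 'cy': 200.944, 'view': [[-0.818, 0.575, 0.001, 0.51], [-0.383, -0.545, 0.746, 0.096], [0.429, 0.61, 0.666, -1.64], [0.0, 0.0, 0.0, 1.0]]}
top {'fx': 494.662, 'fy': 494.662, 'cx': 312.857, 'cy': 202.961, 'view': [[-0.019, -1.0, -0.005, -0.034], [0.981, -0.02, 0.195, -0.602], [-0.195, -0.001, 0.981, -1.731], [0.0, 0.0, 0.0, 1.0]]}
{'clock': 0.1, 'joint_pos': array([-1.28061106e+00,  3.13901243e-01,  4.50658585e-02,  1.30359382e+00,
       -8.12091667e-06,  1.43120809e+00]), 'qvel': array([ 2.42276950e-04, -2.30535769e-03,  2.72190731e-03,  4.32384780e-05,
       -2.23586267e-03, -5.23641905e-04]), 'tau': array([ 2.96819409e-03, -4.81726241e+01,  2.99243277e+01,  1.27921673e-02,
       -5.55375641e-05, -1.20061631e-05]), 'tcp_pos': array([ 0.23944291, -0.52226114,  0.2305008 ]), 'orientation': array([-8.13817801e-04,  9.77000224e-01,  2.13236715e-01, -6.54673452e-05]), 'wrist_force': array([ 0.69468536, -0.15513843,  0.29717412]), 'ft_torque': array([-0.06095737,  0.01497605, -0.02460599]), 'finger_gap': 0.08550128041374414}
```

View pics/scene0.png

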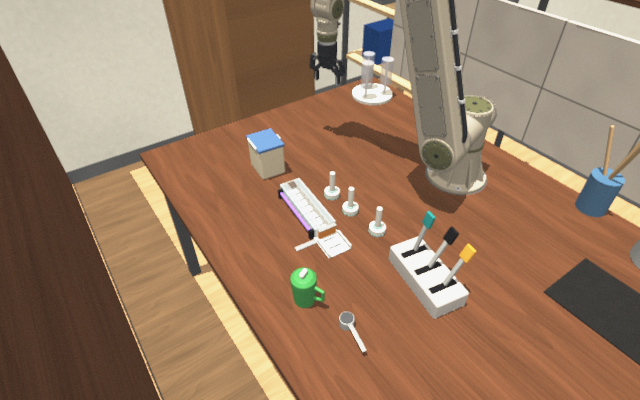

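View pics/top0.png

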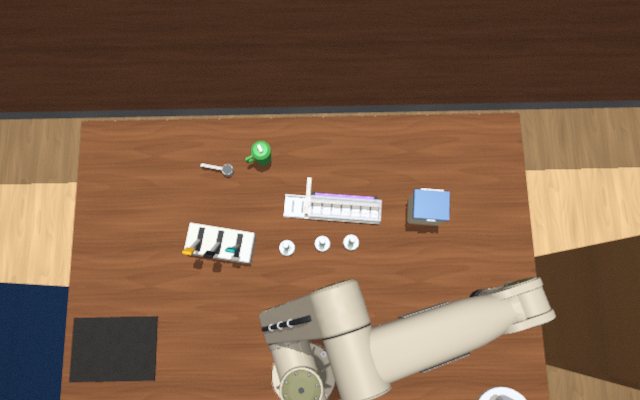

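Run:
```python
from h import *
a=cv2.imread('pics/top0.png')[140:270,170:400]; b=cv2.imread('pics/scene0.png')[160:325,240:480]
a=cv2.resize(a,(560,int(130*560/230)),interpolation=cv2.INTER_CUBIC)
b=cv2.resize(b,None,fx=3.3,fy=3.3,interpolation=cv2.INTER_CUBIC)
cv2.imwrite('pics/topc.png',cv2.resize(cv2.imread('pics/top0.png')[140:270,170:400],(796,450),interpolation=cv2.INTER_CUBIC));cv2.imwrite('pics/scenec.png',b)
```

```text
(no output)
```

View pics/topc.png

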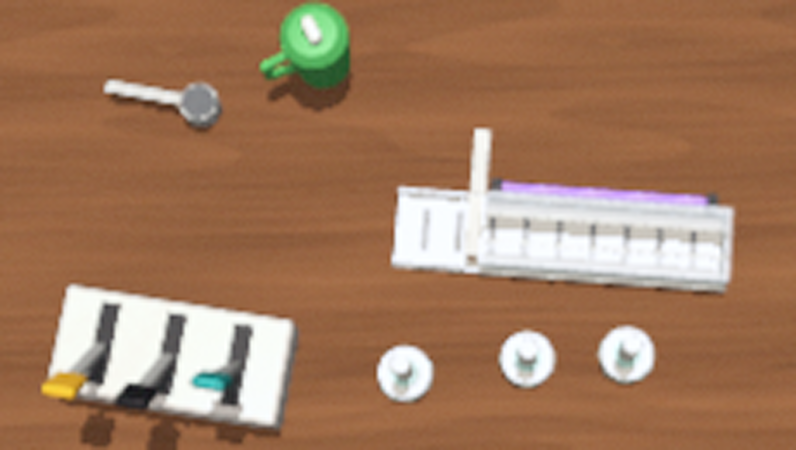

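View pics/scenec.png

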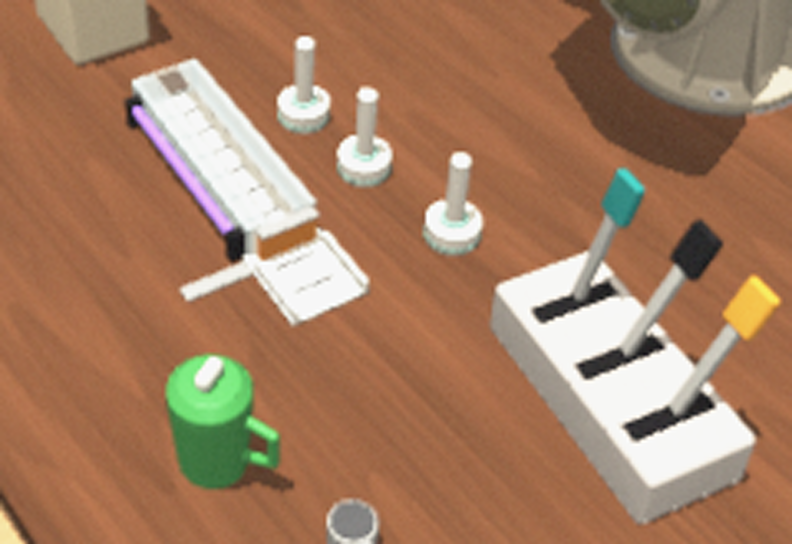

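Run:
```python
from h import *
p=env.camera_params('top'); q=env.camera_params('scene')
T=lambda u,v:(170+u/3.461,140+v/3.461)
S=lambda u,v:(240+u/3.3,160+v/3.3)
f=lambda n,c,z,pp=p:print(n,(onz(pp,*c,z)*1000).round(1))
for c in [(68,287),(295,322),(280,425)]: f('banktop',T(*c),.062)
for c in [(498,292),(583,254),(752,440),(645,518)]: f('bankS',S(*c),.062 if c[1]<500 else 0,q)
for c in [(398,187),(393,266)]: f('tray',T(*c),.018)
for c in [(733,207),(726,288)]: f('end',T(*c),.045)
for c in [(404,374),(527,358),(628,354)]: f('foot',T(*c),.024)
for c in [(460,160),(367,95),(305,43)]: f('tipS',S(*c),.105,q)
for c in [(402,352),(528,340),(631,338)]: f('tipT',T(*c),.105)
for n,a,b in [('teal',(212,381),(622,198)),('black',(137,395),(696,250)),('amber',(64,385),(752,307))]:
    o,d=ray(p,*T(*a)); O,D=ray(q,*S(*b))
    M=np.stack([d,-D],1); s=np.linalg.lstsq(M,O-o,rcond=None)[0]
    print(n,((o+d*s[0])*1000).round(1),((O+D*s[1])*1000).round(1))
f('cup',T(318,30),.126); f('box',(432,205),.138)
for r in [(132,80),(192,60),(318,212),(235,245)]: f('roofS',S(*r),.045,q)
f('traycornerS',S(368,284),.018,q);f('traycornerS',S(295,322),.006,q)
```

```text
banktop [536.2 397.1  62. ]
banktop [494.9 161.5  62. ]
banktop [389.3 176.4  62. ]
bankS [495.4 175.6  62. ]
bankS [398.  185.8  62. ]
bankS [433.3 418.5  62. ]
bankS [521.8 397.9   0. ]
tray [644.9  56.5  18. ]
tray [559.   62.6  18. ]
end [ 610.2 -298.3   45. ]
end [ 524. -287.   45.]
foot [442.9  51.6  24. ]
foot [457.2 -77.7  24. ]
foot [ 459.3 -183.8   24. ]
tipS [440.9  53.7 105. ]
tipS [454.4 -74.4 105. ]
tipS [ 455.5 -179.7  105. ]
tipT [456.4  48.8 105. ]
tipT [466.  -77.8 105. ]
tipT [ 465.9 -181.3  105. ]
teal [422.9 226.1 182.8] [419.9 229.8 183.1]
black [411.8 299.2 174.8] [407.9 304.3 175.5]
amber [422.7 369.3 175.8] [419.7 373.4 176.5]
cup [788.3 131.1 126. ]
box [ 569.5 -457.4  138. ]
roofS [ 603.2 -296.9   45. ]
roofS [ 530.5 -288.7   45. ]
roofS [558.1 -15.6  45. ]
roofS [650.1 -25.4  45. ]
traycornerS [560.3  69.3  18. ]
traycornerS [639.5  59.4   6. ]
```

```bash
python3 -m pendant '[{"fingers":0,"delta_pos":[0,0,-5],"angular":[0,0,-0.145]},{"fingers":0,"delta_pos":[0,0,-5],"angular":[0,0,-0.145]},{"fingers":0,"delta_pos":[0,0,-5],"angular":[0,0,-0.145]},{"fingers":0,"delta_pos":[0,0,-5],"angular":[0,0,-0.145]},{"fingers":0,"delta_pos":[0,0,-5],"angular":[0,0,-0.145]},{"fingers":0,"delta_pos":[0,0,-5],"angular":[0,0,-0.145]},{"fingers":0,"delta_pos":[0,0,0],"angular":[0,0,-0.1]}]'
python3 -m pendant '[{"fingers":0,"delta_pos":[38,11,0],"angular":[0,0,0]},{"fingers":0,"delta_pos":[38,11,0],"angular":[0,0,0]},{"fingers":0,"delta_pos":[38,11,0],"angular":[0,0,0]},{"fingers":0,"delta_pos":[38,11,0],"angular":[0,0,0]},{"fingers":0,"delta_pos":[38,11,0],"angular":[0,0,0]},{"fingers":0,"delta_pos":[38,11,0],"angular":[0,0,0]},{"fingers":0,"delta_pos":[38,11,0],"angular":[0,0,0]},{"fingers":0,"delta_pos":[38,11,0],"angular":[0,0,0]},{"fingers":0,"delta_pos":[38,11,0],"angular":[0,0,0]},{"fingers":0,"delta_pos":[38,11,0],"angular":[0,0,0]},{"fingers":0,"delta_pos":[38,12,0],"angular":[0,0,0]},{"fingers":0,"delta_pos":[34,12,0],"angular":[0,0,0]}]'
cat >> h.py <<'E'
from scipy.spatial.transform import Rotation as Ro
def go(x,y,z=None):
    s=env.get_state(); w,a,b,c=s['orientation']; R=Ro.from_quat([a,b,c,w]).as_matrix()
    P=np.array(s['tcp_pos'])*1000; z=P[2] if z is None else z
    print('tcp',P.round(1),'toolx yaw',np.degrees(np.arctan2(R[1,0],R[0,0])).round(2),'zaxis',R[:,2].round(3),'F',s['wrist_force'].round(1),'gap',round(s['finger_gap']*1000,1),'t',round(s['clock'],2))
    print('-> delta tool',(R.T@(np.array([x,y,z])-P)).round(1))
BY=np.radians(-9.9);BC=np.array([463,288.])
def bank(x,y):
    return BC+np.array([np.cos(BY)*x-np.sin(BY)*y,np.sin(BY)*x+np.cos(BY)*y])
E
python3 -c "
from h import *
go(*bank(-75,-70),165)
im,p=snap('scene','s1.png'); im,p=snap('wrist','w1.png')"
```

```text
clock: 0.8
tcp_pos: [0.2396, -0.5228, 0.2616]
orientation: [0.0, 0.763, 0.646, -0.0]
wrist_force: [0.5, -0.4, -0.5]
finger_gap: -0.0002
clock: 2.0
tcp_pos: [0.4487, -0.0982, 0.2611]
orientation: [-0.0, 0.765, 0.644, -0.0]
wrist_force: [1.1, -0.9, -0.7]
finger_gap: 0.0001
tcp [448.7 -98.2 261.1] toolx yaw 80.23 zaxis [-0.  0. -1.] F [ 1.1 -0.9 -0.7] gap 0.1 t 2.0
-> delta tool [ 313.2 -126.6   96.2]
```

View pics/w1.png

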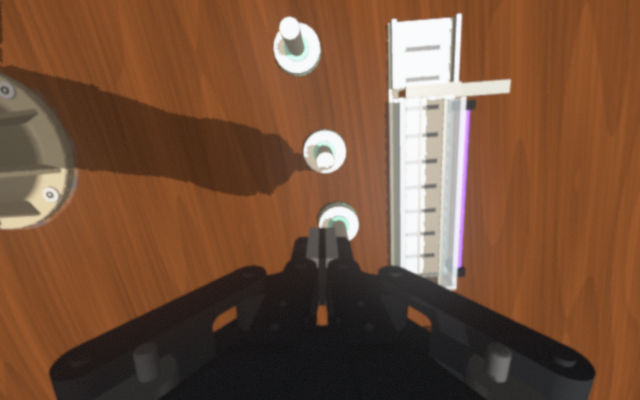

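```bash
python3 -m pendant '[{"fingers":0,"delta_pos":[39,-16,0],"angular":[0,0,0]},{"fingers":0,"delta_pos":[39,-16,0],"angular":[0,0,0]},{"fingers":0,"delta_pos":[39,-16,0],"angular":[0,0,0]},{"fingers":0,"delta_pos":[39,-16,0],"angular":[0,0,0]},{"fingers":0,"delta_pos":[39,-16,0],"angular":[0,0,0]},{"fingers":0,"delta_pos":[39,-16,0],"angular":[0,0,0]},{"fingers":0,"delta_pos":[39,-16,0],"angular":[0,0,0]},{"fingers":0,"delta_pos":[40,-15,0],"angular":[0,0,0]},{"fingers":0,"delta_pos":[0,0,48],"angular":[0,0,0]},{"fingers":0,"delta_pos":[0,0,48],"angular":[0,0,0]}]'
python3 -c "
from h import *
im,p=snap('scene'); cv2.imwrite('pics/s2.png',cv2.resize(im[150:340,250:500],None,fx=3,fy=3)); im,p=snap('top','t2.png')
print('cap near base shadow / foot from w1')
go(*bank(30,-70),165)"
```

```text
clock: 3.1
tcp_pos: [0.3776, 0.2315, 0.1652]
orientation: [0.001, 0.764, 0.645, 0.002]
wrist_force: [0.5, -0.3, -0.4]
finger_gap: -0.0001
cap near base shadow / foot from w1
tcp [370.7 227.7 159. ] toolx yaw 80.25 zaxis [-0.013 -0.005 -1.   ] F [-1.3 -0.4  0.1] gap 0.4 t 3.2
-> delta tool [  5.  110.5  -7.4]
```

View pics/s2.png

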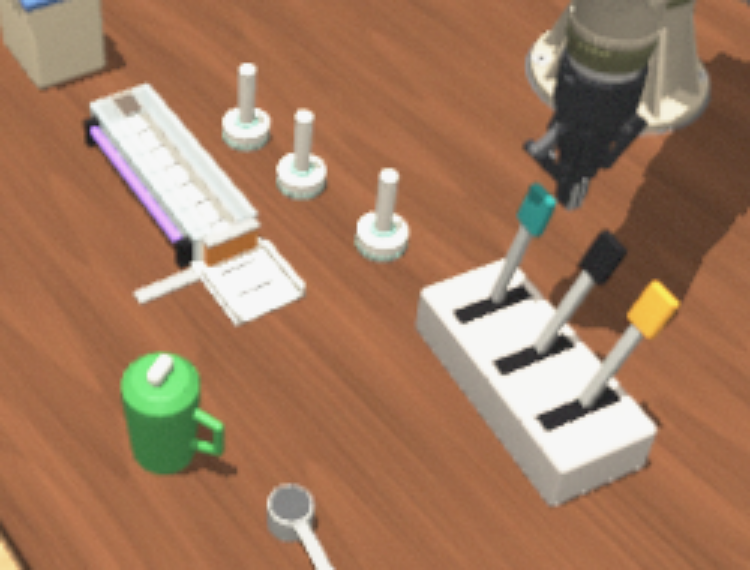

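```bash
python3 -m pendant '[{"fingers":0,"delta_pos":[0,15,0],"angular":[0,0,0]},{"fingers":0,"delta_pos":[0,15,0],"angular":[0,0,0]},{"fingers":0,"delta_pos":[0,15,0],"angular":[0,0,0]},{"fingers":0,"delta_pos":[0,15,0],"angular":[0,0,0]},{"fingers":0,"delta_pos":[0,15,0],"angular":[0,0,0]},{"fingers":0,"delta_pos":[0,15,0],"angular":[0,0,0]},{"fingers":0,"delta_pos":[0,8,0],"angular":[0,0,0]},{"fingers":0,"delta_pos":[0,0,0],"angular":[0,0,0]}]'
python3 -m pendant '[{"fingers":0,"delta_pos":[0,5,0],"angular":[0,0,0]},{"fingers":0,"delta_pos":[0,0,0],"angular":[0,0,0]}]'
python3 -m pendant '[{"fingers":0,"delta_pos":[0,5,0],"angular":[0,0,0]},{"fingers":0,"delta_pos":[0,0,0],"angular":[0,0,0]}]'
python3 -m pendant '[{"fingers":0,"delta_pos":[0,5,0],"angular":[0,0,0]},{"fingers":0,"delta_pos":[0,0,0],"angular":[0,0,0]}]'
```

```text
clock: 4.0
tcp_pos: [0.4751, 0.2128, 0.1652]
orientation: [0.0, 0.765, 0.644, 0.0]
wrist_force: [-1.4, 0.3, -0.4]
finger_gap: -0.0003
clock: 4.2
tcp_pos: [0.4783, 0.2123, 0.1652]
orientation: [0.0, 0.765, 0.644, -0.0]
wrist_force: [-0.1, -0.0, -0.1]
finger_gap: 0.0001
clock: 4.4
tcp_pos: [0.4833, 0.2116, 0.1653]
orientation: [0.0, 0.765, 0.644, 0.0]
wrist_force: [0.5, -0.4, -0.0]
finger_gap: 0.0002
clock: 4.6
tcp_pos: [0.4858, 0.211, 0.1652]
orientation: [-0.002, 0.765, 0.644, -0.001]
wrist_force: [-7.9, 1.8, 3.6]
finger_gap: -0.0
```

```bash
python3 -m pendant '[{"fingers":0,"delta_pos":[0,4,0],"angular":[0,0,0]},{"fingers":0,"delta_pos":[0,0,0],"angular":[0,0,0]}]'
python3 -m pendant '[{"fingers":0,"delta_pos":[0,-20,0],"angular":[0,0,0]},{"fingers":0,"delta_pos":[0,-20,-40],"angular":[0,0,0]},{"fingers":0,"delta_pos":[0,-30,-30],"angular":[0,0,0]}]'
python3 -c "
from h import *
go(*bank(-105,0),165)
im,p=snap('scene');cv2.imwrite('pics/s3.png',cv2.resize(im[190:340,360:510],None,fx=3,fy=3))"
```

```text
clock: 4.8
tcp_pos: [0.4862, 0.211, 0.1651]
orientation: [-0.004, 0.764, 0.645, -0.003]
wrist_force: [-17.3, 4.2, 10.9]
finger_gap: 0.0
clock: 5.1
tcp_pos: [0.4234, 0.2219, 0.2362]
orientation: [0.0, 0.765, 0.644, 0.0]
wrist_force: [-0.3, 0.3, 0.7]
finger_gap: -0.0
tcp [423.4 221.9 236.2] toolx yaw 80.15 zaxis [ 0.001 -0.    -1.   ] F [-0.3  0.3  0.7] gap -0.0 t 5.1
-> delta tool [ 72.  -77.3  71.1]
```

View pics/s3.png

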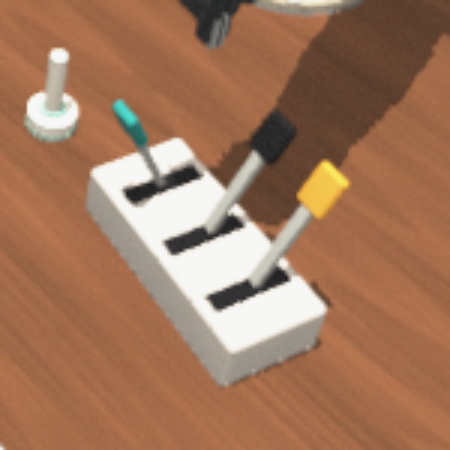

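```bash
python3 -m pendant '[{"fingers":0,"delta_pos":[10,-40,0],"angular":[0,0,0]},{"fingers":0,"delta_pos":[31,-37,0],"angular":[0,0,0]},{"fingers":0,"delta_pos":[31,0,0],"angular":[0,0,0]},{"fingers":0,"delta_pos":[0,0,35],"angular":[0,0,0]},{"fingers":0,"delta_pos":[0,0,36],"angular":[0,0,0]},{"fingers":0,"delta_pos":[0,0,0],"angular":[0,0,0]},{"fingers":0,"delta_pos":[0,10,0],"angular":[0,0,0]},{"fingers":0,"delta_pos":[0,10,0],"angular":[0,0,0]},{"fingers":0,"delta_pos":[0,5,0],"angular":[0,0,0]},{"fingers":0,"delta_pos":[0,5,0],"angular":[0,0,0]},{"fingers":0,"delta_pos":[0,5,0],"angular":[0,0,0]}]'
python3 -m pendant '[{"fingers":0,"delta_pos":[0,5,0],"angular":[0,0,0]},{"fingers":0,"delta_pos":[0,0,0],"angular":[0,0,0]}]'
python3 -m pendant '[{"fingers":0,"delta_pos":[0,5,0],"angular":[0,0,0]},{"fingers":0,"delta_pos":[0,0,0],"angular":[0,0,0]}]'
```

```text
clock: 6.25
tcp_pos: [0.3933, 0.3003, 0.1652]
orientation: [-0.001, 0.765, 0.644, -0.0]
wrist_force: [-16.3, 3.5, 14.2]
finger_gap: 0.0003
clock: 6.45
tcp_pos: [0.3939, 0.3002, 0.1655]
orientation: [-0.004, 0.764, 0.645, -0.002]
wrist_force: [-21.3, 5.6, 16.9]
finger_gap: -0.0001
clock: 6.65
tcp_pos: [0.3949, 0.2999, 0.1658]
orientation: [-0.007, 0.764, 0.646, -0.004]
wrist_force: [-33.2, 7.4, 26.6]
finger_gap: -0.0001
```

```bash
python3 -m pendant '[{"fingers":0,"delta_pos":[0,-40,0],"angular":[0,0,0]},{"fingers":0,"delta_pos":[0,-6,0],"angular":[0,0,0]},{"fingers":0,"delta_pos":[35,0,0],"angular":[0,0,0]},{"fingers":0,"delta_pos":[35,0,0],"angular":[0,0,0]},{"fingers":0,"delta_pos":[0,0,0],"angular":[0,0,0]},{"fingers":0,"delta_pos":[0,15,0],"angular":[0,0,0]},{"fingers":0,"delta_pos":[0,10,0],"angular":[0,0,0]},{"fingers":0,"delta_pos":[0,10,0],"angular":[0,0,0]},{"fingers":0,"delta_pos":[0,7,0],"angular":[0,0,0]},{"fingers":0,"delta_pos":[0,0,0],"angular":[0,0,0]}]'
python3 -c "
from h import *
go(*bank(36,70),165)"
```

```text
clock: 7.65
tcp_pos: [0.4133, 0.367, 0.1643]
orientation: [0.0, 0.766, 0.643, 0.0]
wrist_force: [0.5, 0.8, -0.1]
finger_gap: 0.0003
tcp [413.3 367.  164.3] toolx yaw 80.07 zaxis [ 0.001 -0.    -1.   ] F [ 0.5  0.8 -0.1] gap 0.3 t 7.65
-> delta tool [ 0.7 98.6 -0.7]
```

```bash
python3 -m pendant '[{"fingers":0,"delta_pos":[0,15,0],"angular":[0,0,0]},{"fingers":0,"delta_pos":[0,15,0],"angular":[0,0,0]},{"fingers":0,"delta_pos":[0,15,0],"angular":[0,0,0]},{"fingers":0,"delta_pos":[0,15,0],"angular":[0,0,0]},{"fingers":0,"delta_pos":[0,15,0],"angular":[0,0,0]},{"fingers":0,"delta_pos":[0,15,0],"angular":[0,0,0]},{"fingers":0,"delta_pos":[0,6,0],"angular":[0,0,0]},{"fingers":0,"delta_pos":[0,0,0],"angular":[0,0,0]}]'
python3 -m pendant '[{"fingers":0,"delta_pos":[0,6,0],"angular":[0,0,0]},{"fingers":0,"delta_pos":[0,0,0],"angular":[0,0,0]}]'
```

```text
clock: 8.45
tcp_pos: [0.5074, 0.3511, 0.1634]
orientation: [0.0, 0.765, 0.644, -0.0]
wrist_force: [0.2, 0.6, 0.5]
finger_gap: -0.0001
clock: 8.65
tcp_pos: [0.5103, 0.3507, 0.1637]
orientation: [-0.001, 0.765, 0.644, -0.002]
wrist_force: [-4.3, -0.2, -0.3]
finger_gap: 0.0001
```

```bash
python3 -m pendant '[{"fingers":0,"delta_pos":[0,6,0],"angular":[0,0,0]},{"fingers":0,"delta_pos":[0,0,0],"angular":[0,0,0]}]'
python3 -m pendant '[{"fingers":0,"delta_pos":[0,-20,0],"angular":[0,0,0]},{"fingers":0,"delta_pos":[0,-45,0],"angular":[0,0,0]},{"fingers":0,"delta_pos":[0,-45,0],"angular":[0,0,0]},{"fingers":0,"delta_pos":[0,-40,0],"angular":[0,0,0]},{"fingers":0,"delta_pos":[0,0,0],"angular":[0,0,0]}]'
python3 -c "
from h import *
go(*bank(-105,0),165)"
```

```text
clock: 8.85
tcp_pos: [0.5108, 0.3506, 0.1637]
orientation: [-0.005, 0.764, 0.645, -0.005]
wrist_force: [-18.9, 3.8, 8.4]
finger_gap: -0.0
clock: 9.35
tcp_pos: [0.3653, 0.3752, 0.1645]
orientation: [-0.0, 0.763, 0.646, -0.001]
wrist_force: [0.6, 0.5, -0.4]
finger_gap: 0.0002
tcp [365.3 375.2 164.5] toolx yaw 80.48 zaxis [-0.002 -0.001 -1.   ] F [ 0.6  0.5 -0.4] gap 0.2 t 9.35
-> delta tool [-69.1   5.8  -0.4]
```

Now black.

```bash
python3 -m pendant '[{"fingers":0,"delta_pos":[-35,0,0],"angular":[0,0,0]},{"fingers":0,"delta_pos":[-34,0,0],"angular":[0,0,0]},{"fingers":0,"delta_pos":[0,15,0],"angular":[0,0,0]},{"fingers":0,"delta_pos":[0,15,0],"angular":[0,0,0]},{"fingers":0,"delta_pos":[0,15,0],"angular":[0,0,0]},{"fingers":0,"delta_pos":[0,15,0],"angular":[0,0,0]},{"fingers":0,"delta_pos":[0,15,0],"angular":[0,0,0]},{"fingers":0,"delta_pos":[0,15,0],"angular":[0,0,0]},{"fingers":0,"delta_pos":[0,15,0],"angular":[0,0,0]},{"fingers":0,"delta_pos":[0,15,0],"angular":[0,0,0]},{"fingers":0,"delta_pos":[0,15,0],"angular":[0,0,0]},{"fingers":0,"delta_pos":[0,6,0],"angular":[0,0,0]}]'
python3 -m pendant '[{"fingers":0,"delta_pos":[0,8,0],"angular":[0,0,0]},{"fingers":0,"delta_pos":[0,0,0],"angular":[0,0,0]}]'
python3 -m pendant '[{"fingers":0,"delta_pos":[0,5,0],"angular":[0,0,0]},{"fingers":0,"delta_pos":[0,0,0],"angular":[0,0,0]}]'
```

```text
clock: 10.55
tcp_pos: [0.4981, 0.2831, 0.1629]
orientation: [-0.001, 0.765, 0.644, -0.001]
wrist_force: [-12.8, 4.1, 6.2]
finger_gap: -0.0001
clock: 10.75
tcp_pos: [0.4982, 0.2829, 0.1629]
orientation: [-0.006, 0.764, 0.645, -0.005]
wrist_force: [-21.4, 5.8, 11.2]
finger_gap: 0.0004
clock: 10.95
tcp_pos: [0.4985, 0.2828, 0.1629]
orientation: [-0.009, 0.763, 0.646, -0.008]
wrist_force: [-33.1, 7.4, 17.0]
finger_gap: 0.0003
```

```bash
python3 -m pendant '[{"fingers":0,"delta_pos":[0,-30,0],"angular":[0,0,0]},{"fingers":0,"delta_pos":[0,0,-45],"angular":[0,0,0]},{"fingers":0,"delta_pos":[0,0,-45],"angular":[0,0,0]},{"fingers":40,"delta_pos":[-45,5,0],"angular":[0,0,0]},{"fingers":40,"delta_pos":[-45,5,0],"angular":[0,0,0]},{"fingers":40,"delta_pos":[-45,5,0],"angular":[0,0,0]},{"fingers":40,"delta_pos":[-45,5,0],"angular":[0,0,0]},{"fingers":40,"delta_pos":[-45,5,0],"angular":[0,0,0]},{"fingers":40,"delta_pos":[-45,5,0],"angular":[0,0,-0.035]},{"fingers":40,"delta_pos":[-45,5,0],"angular":[0,0,-0.035]},{"fingers":40,"delta_pos":[-45,5,0],"angular":[0,0,0]},{"fingers":40,"delta_pos":[0,0,0],"angular":[0,0,0]}]'
python3 -c "
from h import *
im,p=snap('wrist','w4.png'); go(450,-100)
np.save('p4.npy',p)
im,p=snap('scene','s4.png')
im,p=snap('top','t4.png')
im=cv2.imread('pics/w4.png');cv2.imwrite('pics/w4c.png',cv2.resize(im[0:300,250:550],None,fx=2,fy=2,interpolation=cv2.INTER_CUBIC))
"
```

```text
clock: 12.15
tcp_pos: [0.4645, -0.0809, 0.2539]
orientation: [0.001, 0.744, 0.668, -0.001]
wrist_force: [-0.0, 0.2, 0.2]
finger_gap: 0.04
tcp [464.1 -78.5 253.9] toolx yaw 83.9 zaxis [-0. -0. -1.] F [ 1.1 -0.1  0.2] gap 39.9 t 12.2
-> delta tool [-22.8 -11.8   0. ]
```

View pics/w4c.png

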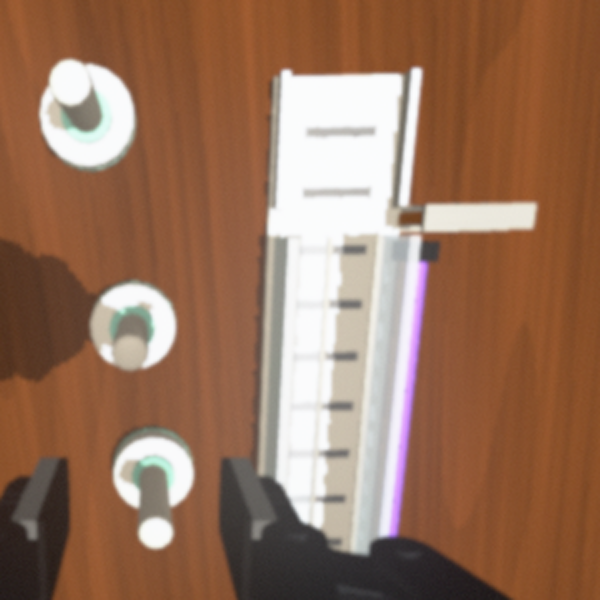

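Run:
```python
from h import *
p=np.load('p4.npy',allow_pickle=True).item()
W=lambda u,v:(250+u/2,v/2)
f=lambda n,c,z:(lambda X:(print(n,X.round(1)),X)[1])(onz(p,*W(*c),z)*1000)
M=np.array([f('mark',c,.006) for c in [(341.5,131),(336.5,192),(333,249),(329.5,303),(326,355)]])
k=np.polyfit(M[:,1],M[:,0],1); print('yaw',-np.degrees(np.arctan(k[0])),'x at y=-120',np.polyval(k,-120),np.polyval(k,60))
f('floor end',(345,74),.006)
f('gd L',(286,71),.018); f('gd R',(417,69),.018)
f('gd L2',(276,205),.018); f('gd R2',(404,204),.018)
f('wallL top',(268,237),.045);f('wallR',(421,237),.045);f('wallL top',(261,470),.045);f('wallR',(398,550),.045)
f('gate bar',(425,217),.046);f('gate bar',(537,215),.046)
for c in [(88,117),(133,326),(153,472)]: f('foot',c,.024)
for c in [(70,82),(129,351),(155,533)]: f('tip',c,.105)
```

```text
mark [601.4  32.7   6. ]
mark [597.6  -3.3   6. ]
mark [594.7 -38.9   6. ]
mark [591.6 -74.2   6. ]
mark [ 588.4 -110.     6. ]
yaw -5.125830238068183 x at y=-120 587.47547530017 603.6218450645134
floor end [604.1  64.8   6. ]
gd L [565.3  67.7  18. ]
gd R [642.4  60.5  18. ]
gd L2 [555.9  -7.3  18. ]
gd R2 [635.7 -15.3  18. ]
wallL top [544.3 -25.3  45. ]
wallR [634.2 -34.9  45. ]
wallL top [ 532.3 -173.3   45. ]
wallR [ 622.7 -242.8   45. ]
gate bar [635.8 -23.7  46. ]
gate bar [700.8 -29.6  46. ]
foot [445.9  54.4  24. ]
foot [458.5 -72.7  24. ]
foot [ 460.9 -176.3   24. ]
tip [445.2  55.2 105. ]
tip [457.8 -72.4 105. ]
tip [ 460.4 -177.9  105. ]
```

```bash
python3 -m pendant '[{"fingers":40,"delta_pos":[43,-11,0],"angular":[0,0,0]},{"fingers":40,"delta_pos":[43,-11,0],"angular":[0,0,0]},{"fingers":40,"delta_pos":[44,-11,0],"angular":[0,0,-0.01]},{"fingers":40,"delta_pos":[0,0,45],"angular":[0,0,0]},{"fingers":40,"delta_pos":[0,0,45],"angular":[0,0,0]},{"fingers":40,"delta_pos":[0,0,0],"angular":[0,0,0]}]'
cat >> h.py <<'E'
def wl(f):
    im,p=snap('wrist',f); np.save('pw.npy',p); return im,p
def caps(im,p):
    # pale-green band: centre of the band ring ~ foot centre
    h=cv2.cvtColor(im,cv2.COLOR_BGR2HSV)
    m=cv2.inRange(h,(60,25,90),(95,130,255)); m=cv2.morphologyEx(m,cv2.MORPH_CLOSE,np.ones((9,9)))
    n,l,s,c=cv2.connectedComponentsWithStats(m)
    for i in range(1,n):
        if s[i,4]>40: print('band',c[i].round(0),s[i,4],(onz(p,*c[i],.024)*1000).round(0))
RY=np.radians(-5.5);RC=np.array([586.4,-119.4])
def rack(x,y): return RC+np.array([np.cos(RY)*x-np.sin(RY)*y,np.sin(RY)*x+np.cos(RY)*y])
E
python3 -c "
from h import *
im,p=wl('w5.png'); caps(im,p); go(445.5,54.8,64)"
```

```text
clock: 12.9
tcp_pos: [0.4385, 0.0594, 0.1591]
orientation: [-0.004, 0.737, 0.676, -0.004]
wrist_force: [-0.5, -0.3, -0.4]
finger_gap: 0.0397
band [330. 185.] 258 [445.  60.  24.]
band [351. 298.] 244 [458. -70.  24.]
tcp [440.9  58.8 162.2] toolx yaw 84.98 zaxis [-0.007  0.    -1.   ] F [ 0.3  0.1 -0.3] gap 40.1 t 12.95
-> delta tool [-3.5  5.5 98.2]
```

View pics/w5.png

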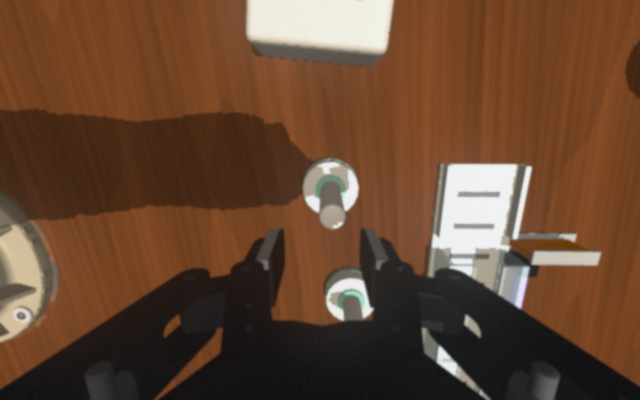

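```bash
python3 -m pendant '[{"fingers":40,"delta_pos":[-3,5,0],"angular":[0,0,0]},{"fingers":40,"delta_pos":[0,0,40],"angular":[0,0,0]},{"fingers":40,"delta_pos":[0,0,40],"angular":[0,0,0]},{"fingers":40,"delta_pos":[0,0,16],"angular":[0,0,0]},{"fingers":40,"delta_pos":[0,0,0],"angular":[0,0,0]},{"fingers":5,"delta_pos":[0,0,0],"angular":[0,0,0]},{"fingers":5,"delta_pos":[0,0,0],"angular":[0,0,0]},{"fingers":5,"delta_pos":[0,0,0],"angular":[0,0,0]},{"fingers":5,"delta_pos":[0,0,0],"angular":[0,0,0]}]' 50
python3 -c "
from h import *
go(*rack(0,150))"
```

```text
clock: 13.85
tcp_pos: [0.4506, 0.0533, 0.0701]
orientation: [0.002, 0.739, 0.674, 0.001]
wrist_force: [-0.2, -0.5, 7.0]
finger_gap: 0.019
tcp [450.6  53.3  70.1] toolx yaw 84.78 zaxis [ 0.004 -0.    -1.   ] F [-0.2 -0.5  7. ] gap 19.0 t 13.85
-> delta tool [ -9.7 151.7   0.6]
```

```bash
python3 -m pendant '[{"fingers":5,"delta_pos":[0,0,-20],"angular":[0,0,0]},{"fingers":5,"delta_pos":[0,0,-20],"angular":[0,0,0]},{"fingers":5,"delta_pos":[-2,30,0],"angular":[0,0,0]},{"fingers":5,"delta_pos":[-2,30,0],"angular":[0,0,0]},{"fingers":5,"delta_pos":[-2,30,0],"angular":[0,0,0]},{"fingers":5,"delta_pos":[-2,30,0],"angular":[0,0,0]},{"fingers":5,"delta_pos":[-2,31,0],"angular":[0,0,0]},{"fingers":5,"delta_pos":[0,0,0],"angular":[0,0,0]},{"fingers":5,"delta_pos":[0,0,0],"angular":[0,0,0]}]'
python3 -c "
from h import *
go(*rack(0,150))
im,p=snap('scene');cv2.imwrite('pics/s6.png',cv2.resize(im[150:300,250:430],None,fx=3,fy=3))"
```

```text
clock: 14.75
tcp_pos: [0.598, 0.0298, 0.108]
orientation: [-0.0, 0.739, 0.674, -0.0]
wrist_force: [-0.2, -0.3, -0.8]
finger_gap: 0.0187
tcp [598.   29.8 108. ] toolx yaw 84.77 zaxis [-0.001  0.    -1.   ] F [-0.2 -0.3 -0.8] gap 18.7 t 14.75
-> delta tool [ 0.4  2.8 -0. ]
```

View pics/s6.png

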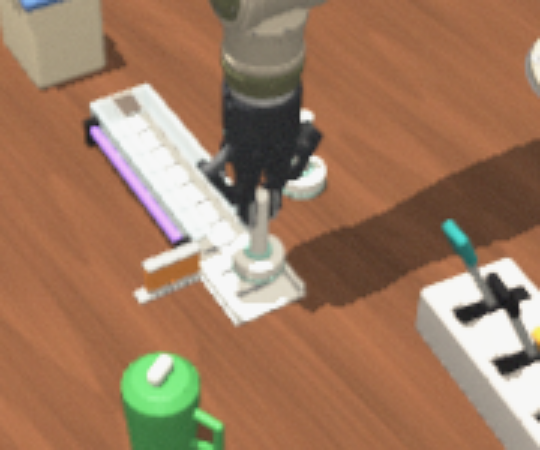

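```bash
python3 -m pendant '[{"fingers":5,"delta_pos":[0,3,20],"angular":[0,0,0]},{"fingers":5,"delta_pos":[0,0,10],"angular":[0,0,0]},{"fingers":5,"delta_pos":[0,0,0],"angular":[0,0,0]}]'
python3 -m pendant '[{"fingers":5,"delta_pos":[0,0,3],"angular":[0,0,0]},{"fingers":5,"delta_pos":[0,0,0],"angular":[0,0,0]}]'
python3 -c "
from h import *
go(*rack(0,60))"
```

```text
clock: 15.1
tcp_pos: [0.5991, 0.0299, 0.0771]
orientation: [-0.001, 0.738, 0.674, -0.001]
wrist_force: [-0.5, -1.0, 0.1]
finger_gap: 0.0186
clock: 15.3
tcp_pos: [0.601, 0.0297, 0.0761]
orientation: [0.0, 0.738, 0.674, 0.0]
wrist_force: [-1.7, -0.3, 1.2]
finger_gap: 0.0188
tcp [601.   29.7  76.1] toolx yaw 84.8 zaxis [ 0.001 -0.    -1.   ] F [-1.7 -0.3  1.2] gap 18.8 t 15.3
-> delta tool [-89.8  -0.7   0. ]
```

Standing on the tray. Slide in, watching forces.

```bash
python3 -m pendant '[{"fingers":5,"delta_pos":[-18,0,0],"angular":[0,0,0]},{"fingers":5,"delta_pos":[-18,0,0],"angular":[0,0,0]},{"fingers":5,"delta_pos":[-18,0,0],"angular":[0,0,0]},{"fingers":5,"delta_pos":[-18,0,0],"angular":[0,0,0]},{"fingers":5,"delta_pos":[-18,0,0],"angular":[0,0,0]},{"fingers":5,"delta_pos":[0,0,0],"angular":[0,0,0]}]'
python3 -c "
from h import *
im,p=wl('w7.png');go(*rack(0,-60))"
```

```text
clock: 15.9
tcp_pos: [0.5935, -0.062, 0.0764]
orientation: [0.001, 0.739, 0.673, 0.0]
wrist_force: [-0.6, -1.6, 2.7]
finger_gap: 0.0185
tcp [593.5 -61.4  76.4] toolx yaw 84.67 zaxis [ 0.002 -0.002 -1.   ] F [ 1.1 -2.2  2.5] gap 18.6 t 15.95
-> delta tool [-118.4   -1.9    0.2]
```

View pics/w7.png

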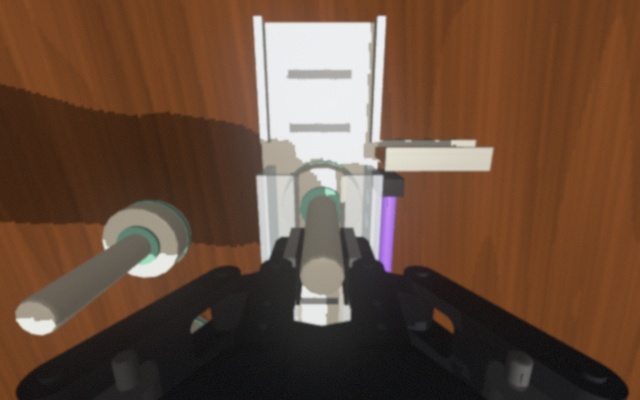

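```bash
python3 -m pendant '[{"fingers":5,"delta_pos":[-20,0,0],"angular":[0,0,0]},{"fingers":5,"delta_pos":[-20,-1,0],"angular":[0,0,0]},{"fingers":5,"delta_pos":[-20,0,0],"angular":[0,0,0]},{"fingers":5,"delta_pos":[-20,0,0],"angular":[0,0,0]},{"fingers":5,"delta_pos":[-20,0,0],"angular":[0,0,0]},{"fingers":5,"delta_pos":[-20,0,0],"angular":[0,0,0]},{"fingers":5,"delta_pos":[-20,0,0],"angular":[0,0,0]},{"fingers":5,"delta_pos":[-20,0,0],"angular":[0,0,0]},{"fingers":5,"delta_pos":[-10,0,0],"angular":[0,0,0]},{"fingers":5,"delta_pos":[0,0,0],"angular":[0,0,0]}]'
python3 -c "
from h import *
go(*rack(0,-137))"
```

```text
clock: 16.95
tcp_pos: [0.5778, -0.2298, 0.0768]
orientation: [0.001, 0.739, 0.674, 0.001]
wrist_force: [0.3, -1.2, 6.1]
finger_gap: 0.0186
tcp [ 577.8 -229.8   76.8] toolx yaw 84.76 zaxis [ 0.003 -0.001 -1.   ] F [ 0.3 -1.2  6.1] gap 18.6 t 16.95
-> delta tool [-26.3  -2.1   0. ]
```

```bash
python3 -m pendant '[{"fingers":5,"delta_pos":[-10,-1,0],"angular":[0,0,0]},{"fingers":5,"delta_pos":[-10,0,0],"angular":[0,0,0]},{"fingers":40,"delta_pos":[0,0,0],"angular":[0,0,0]},{"fingers":40,"delta_pos":[0,0,0],"angular":[0,0,0]},{"fingers":40,"delta_pos":[0,0,0],"angular":[0,0,0]},{"fingers":40,"delta_pos":[0,0,-45],"angular":[0,0,0]},{"fingers":40,"delta_pos":[0,0,-45],"angular":[0,0,0]},{"fingers":40,"delta_pos":[0,-36,-20],"angular":[0,0,0]},{"fingers":40,"delta_pos":[20,-36,0],"angular":[0,0,0]},{"fingers":40,"delta_pos":[40,-36,0],"angular":[0,0,0]},{"fingers":40,"delta_pos":[40,0,0],"angular":[0,0,0]},{"fingers":40,"delta_pos":[0,0,0],"angular":[0,0,0]}]'
python3 -c "
from h import *
im,p=wl('w8.png');caps(im,p);go(458.2,-72.5)
im,p=snap('scene','s8.png')"
```

```text
clock: 18.15
tcp_pos: [0.4758, -0.1384, 0.1854]
orientation: [-0.001, 0.737, 0.676, 0.0]
wrist_force: [-0.1, -0.1, 0.2]
finger_gap: 0.04
band [305. 119.] 205 [464. -73.  24.]
band [312. 212.] 231 [ 462. -173.   24.]
band [421. 249.] 143 [ 583. -229.   24.]
tcp [ 477.  -140.5  185.5] toolx yaw 84.99 zaxis [ 0. -0. -1.] F [-0.1 -0.2  0.6] gap 40.0 t 18.2
-> delta tool [ 66.1 -24.6  -0. ]
```

View pics/w8.png

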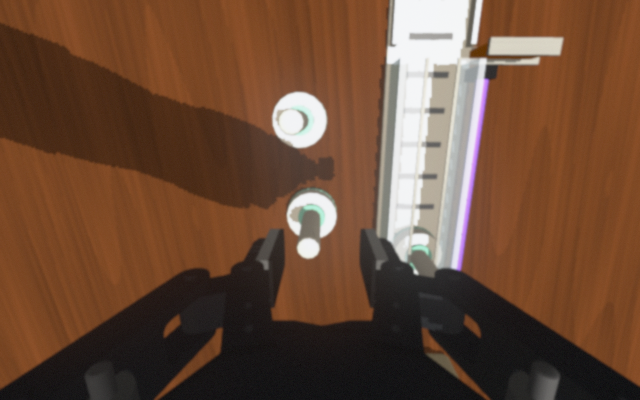

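```bash
python3 -m pendant '[{"fingers":40,"delta_pos":[33,-12,0],"angular":[0,0,0]},{"fingers":40,"delta_pos":[32,-12,0],"angular":[0,0,0]},{"fingers":40,"delta_pos":[0,0,0],"angular":[0,0,0]},{"fingers":40,"delta_pos":[0,0,40],"angular":[0,0,0]},{"fingers":40,"delta_pos":[0,0,40],"angular":[0,0,0]},{"fingers":40,"delta_pos":[0,0,35],"angular":[0,0,0]},{"fingers":40,"delta_pos":[0,0,0],"angular":[0,0,0]},{"fingers":5,"delta_pos":[0,0,0],"angular":[0,0,0]},{"fingers":5,"delta_pos":[0,0,0],"angular":[0,0,0]},{"fingers":5,"delta_pos":[0,0,0],"angular":[0,0,0]},{"fingers":5,"delta_pos":[0,0,0],"angular":[0,0,0]}]'
python3 -c "
from h import *
go(*rack(0,150))"
```

```text
clock: 19.35
tcp_pos: [0.4607, -0.0763, 0.0717]
orientation: [0.001, 0.739, 0.674, 0.001]
wrist_force: [-0.2, -0.2, -0.8]
finger_gap: 0.0187
tcp [460.7 -76.3  71.7] toolx yaw 84.78 zaxis [ 0.003 -0.001 -1.   ] F [-0.2 -0.2 -0.8] gap 18.7 t 19.35
-> delta tool [118.5 129.9   0.3]
```

```bash
python3 -m pendant '[{"fingers":5,"delta_pos":[0,0,-20],"angular":[0,0,0]},{"fingers":5,"delta_pos":[0,0,-18],"angular":[0,0,0]},{"fingers":5,"delta_pos":[35,0,0],"angular":[0,0,0]},{"fingers":5,"delta_pos":[35,0,0],"angular":[0,0,0]},{"fingers":5,"delta_pos":[34,10,0],"angular":[0,0,0]},{"fingers":5,"delta_pos":[14,30,0],"angular":[0,0,0]},{"fingers":5,"delta_pos":[0,35,0],"angular":[0,0,0]},{"fingers":5,"delta_pos":[0,35,0],"angular":[0,0,0]},{"fingers":5,"delta_pos":[0,20,0],"angular":[0,0,0]},{"fingers":5,"delta_pos":[0,0,0],"angular":[0,0,0]},{"fingers":5,"delta_pos":[0,0,0],"angular":[0,0,0]}]'
python3 -c "
from h import *
go(*rack(0,150),78)"
```

```text
clock: 20.45
tcp_pos: [0.5992, 0.03, 0.1083]
orientation: [-0.0, 0.738, 0.674, -0.0]
wrist_force: [-0.1, -0.2, -0.5]
finger_gap: 0.0191
tcp [599.2  30.  108.3] toolx yaw 84.79 zaxis [-0.001 -0.    -1.   ] F [-0.1 -0.2 -0.5] gap 19.1 t 20.45
-> delta tool [ 0.1  1.6 30.3]
```

```bash
python3 -m pendant '[{"fingers":5,"delta_pos":[0,2,20],"angular":[0,0,0]},{"fingers":5,"delta_pos":[0,0,10],"angular":[0,0,0]},{"fingers":5,"delta_pos":[0,0,0],"angular":[0,0,0]},{"fingers":5,"delta_pos":[0,0,2],"angular":[0,0,0]},{"fingers":5,"delta_pos":[0,0,0],"angular":[0,0,0]}]'
python3 -m pendant '[{"fingers":5,"delta_pos":[-18,0,0],"angular":[0,0,0]},{"fingers":5,"delta_pos":[-18,0,0],"angular":[0,0,0]},{"fingers":5,"delta_pos":[-18,0,0],"angular":[0,0,0]},{"fingers":5,"delta_pos":[-18,0,0],"angular":[0,0,0]},{"fingers":5,"delta_pos":[-18,-1,0],"angular":[0,0,0]},{"fingers":5,"delta_pos":[-20,0,0],"angular":[0,0,0]},{"fingers":5,"delta_pos":[-20,0,0],"angular":[0,0,0]},{"fingers":5,"delta_pos":[-20,0,0],"angular":[0,0,0]},{"fingers":5,"delta_pos":[-20,0,0],"angular":[0,0,0]},{"fingers":5,"delta_pos":[-20,0,0],"angular":[0,0,0]},{"fingers":5,"delta_pos":[0,0,0],"angular":[0,0,0]}]'
python3 -c "
from h import *
go(*rack(0,-75))"
```

```text
clock: 20.95
tcp_pos: [0.6014, 0.0297, 0.0767]
orientation: [0.0, 0.739, 0.674, 0.0]
wrist_force: [-0.4, 0.3, -0.4]
finger_gap: 0.0187
clock: 22.05
tcp_pos: [0.5835, -0.1619, 0.0767]
orientation: [0.001, 0.74, 0.673, -0.0]
wrist_force: [0.4, 0.0, -0.7]
finger_gap: 0.0186
tcp [ 583.5 -161.9   76.7] toolx yaw 84.61 zaxis [ 0.001 -0.001 -1.   ] F [ 0.4  0.  -0.7] gap 18.6 t 22.05
-> delta tool [-32.4  -1.3   0. ]
```

```bash
python3 -m pendant '[{"fingers":5,"delta_pos":[-10,0,0],"angular":[0,0,0]},{"fingers":5,"delta_pos":[-10,0,0],"angular":[0,0,0]},{"fingers":40,"delta_pos":[0,0,0],"angular":[0,0,0]},{"fingers":40,"delta_pos":[0,0,0],"angular":[0,0,0]},{"fingers":40,"delta_pos":[0,0,0],"angular":[0,0,0]},{"fingers":40,"delta_pos":[0,0,-45],"angular":[0,0,0]},{"fingers":40,"delta_pos":[0,0,-45],"angular":[0,0,0]},{"fingers":40,"delta_pos":[0,-40,-20],"angular":[0,0,0]},{"fingers":40,"delta_pos":[-10,-40,0],"angular":[0,0,0]},{"fingers":40,"delta_pos":[-20,-40,0],"angular":[0,0,0]},{"fingers":40,"delta_pos":[0,0,0],"angular":[0,0,0]}]'
python3 -c "
from h import *
im,p=wl('w9.png');caps(im,p);go(460.6,-177)
im,p=snap('scene','s9.png')"
```

```text
clock: 23.15
tcp_pos: [0.4548, -0.1979, 0.1863]
orientation: [-0.001, 0.739, 0.673, -0.001]
wrist_force: [0.3, -0.6, -0.5]
finger_gap: 0.0402
band [446. 142.] 101 [ 587. -169.   24.]
band [323. 158.] 138 [ 458. -174.   24.]
band [440. 162.] 56 [ 582. -189.   24.]
band [441. 195.] 122 [ 583. -226.   24.]
tcp [ 457.3 -198.1  186.6] toolx yaw 84.67 zaxis [-0.  0. -1.] F [0.3 0.3 0.3] gap 40.2 t 23.2
-> delta tool [21.4  1.3  0. ]
```

View pics/w9.png

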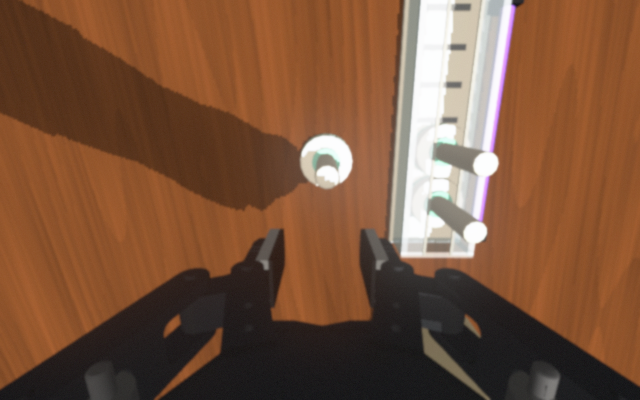

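```bash
python3 -m pendant '[{"fingers":40,"delta_pos":[21,3,0],"angular":[0,0,0]},{"fingers":40,"delta_pos":[0,0,0],"angular":[0,0,0]},{"fingers":40,"delta_pos":[0,0,40],"angular":[0,0,0]},{"fingers":40,"delta_pos":[0,0,40],"angular":[0,0,0]},{"fingers":40,"delta_pos":[0,0,36],"angular":[0,0,0]},{"fingers":40,"delta_pos":[0,0,0],"angular":[0,0,0]},{"fingers":5,"delta_pos":[0,0,0],"angular":[0,0,0]},{"fingers":5,"delta_pos":[0,0,0],"angular":[0,0,0]},{"fingers":5,"delta_pos":[0,0,0],"angular":[0,0,0]},{"fingers":5,"delta_pos":[0,0,-20],"angular":[0,0,0]},{"fingers":5,"delta_pos":[0,0,-18],"angular":[0,0,0]}]'
python3 -c "
from h import *
go(*rack(0,150))"
```

```text
clock: 24.35
tcp_pos: [0.4647, -0.1779, 0.11]
orientation: [0.001, 0.739, 0.674, 0.0]
wrist_force: [-0.0, -0.2, -1.0]
finger_gap: 0.0191
tcp [ 464.7 -177.9  110. ] toolx yaw 84.79 zaxis [ 0.001 -0.001 -1.   ] F [-0.  -0.2 -1. ] gap 19.1 t 24.35
-> delta tool [219.4 116.7   0. ]
```

```bash
python3 -m pendant '[{"fingers":5,"delta_pos":[35,0,0],"angular":[0,0,0]},{"fingers":5,"delta_pos":[35,0,0],"angular":[0,0,0]},{"fingers":5,"delta_pos":[35,0,0],"angular":[0,0,0]},{"fingers":5,"delta_pos":[35,0,0],"angular":[0,0,0]},{"fingers":5,"delta_pos":[35,0,0],"angular":[0,0,0]},{"fingers":5,"delta_pos":[35,10,0],"angular":[0,0,0]},{"fingers":5,"delta_pos":[9,30,0],"angular":[0,0,0]},{"fingers":5,"delta_pos":[0,35,0],"angular":[0,0,0]},{"fingers":5,"delta_pos":[0,30,0],"angular":[0,0,0]},{"fingers":5,"delta_pos":[0,12,0],"angular":[0,0,0]},{"fingers":5,"delta_pos":[0,0,0],"angular":[0,0,0]}]'
python3 -c "
from h import *
go(*rack(0,150),78)"
```

```text
clock: 25.45
tcp_pos: [0.6033, 0.0295, 0.1095]
orientation: [0.001, 0.739, 0.674, 0.001]
wrist_force: [-0.2, -0.1, -1.0]
finger_gap: 0.019
tcp [603.3  29.5 109.5] toolx yaw 84.78 zaxis [ 0.004 -0.    -1.   ] F [-0.2 -0.1 -1. ] gap 19.0 t 25.45
-> delta tool [ 0.2 -2.6 31.5]
```

```bash
python3 -m pendant '[{"fingers":5,"delta_pos":[0,-2,20],"angular":[0,0,0]},{"fingers":5,"delta_pos":[0,0,10],"angular":[0,0,0]},{"fingers":5,"delta_pos":[0,0,0],"angular":[0,0,0]},{"fingers":5,"delta_pos":[0,0,2],"angular":[0,0,0]},{"fingers":5,"delta_pos":[0,0,0],"angular":[0,0,0]}]'
python3 -m pendant '[{"fingers":5,"delta_pos":[-18,0,0],"angular":[0,0,0]},{"fingers":5,"delta_pos":[-18,0,0],"angular":[0,0,0]},{"fingers":5,"delta_pos":[-18,0,0],"angular":[0,0,0]},{"fingers":5,"delta_pos":[-18,-1,0],"angular":[0,0,0]},{"fingers":5,"delta_pos":[-18,0,0],"angular":[0,0,0]},{"fingers":5,"delta_pos":[-20,0,0],"angular":[0,0,0]},{"fingers":5,"delta_pos":[-20,0,0],"angular":[0,0,0]},{"fingers":5,"delta_pos":[-10,0,0],"angular":[0,0,0]},{"fingers":5,"delta_pos":[0,0,0],"angular":[0,0,0]}]'
python3 -m pendant '[{"fingers":40,"delta_pos":[0,0,0],"angular":[0,0,0]},{"fingers":40,"delta_pos":[0,0,0],"angular":[0,0,0]},{"fingers":40,"delta_pos":[0,0,0],"angular":[0,0,0]},{"fingers":40,"delta_pos":[0,0,-45],"angular":[0,0,0]},{"fingers":40,"delta_pos":[0,0,-45],"angular":[0,0,0]},{"fingers":40,"delta_pos":[0,-40,-45],"angular":[0,0,0]},{"fingers":40,"delta_pos":[-20,-40,-40],"angular":[0,0,0]},{"fingers":40,"delta_pos":[-20,-40,0],"angular":[0,0,0]},{"fingers":40,"delta_pos":[-30,0,0],"angular":[0,0,0]},{"fingers":40,"delta_pos":[0,0,0],"angular":[0,0,0]}]'
python3 -c "
from h import *
im,p=wl('w10.png');caps(im,p);go(*bank(82,-0),165)
im,p=snap('scene','s10.png')
im2=cv2.imread('pics/w10.png'); cv2.imwrite('pics/j10.png',np.vstack([im2[0:260],im[60:340]]))"
```

```text
clock: 25.95
tcp_pos: [0.5987, 0.0299, 0.0769]
orientation: [0.0, 0.739, 0.674, 0.0]
wrist_force: [0.1, 0.1, 0.0]
finger_gap: 0.0188
clock: 26.85
tcp_pos: [0.5851, -0.1107, 0.0767]
orientation: [0.0, 0.739, 0.673, 0.0]
wrist_force: [0.7, 0.4, 1.1]
finger_gap: 0.0185
clock: 27.85
tcp_pos: [0.4721, -0.1678, 0.2377]
orientation: [0.001, 0.739, 0.673, -0.0]
wrist_force: [0.0, 0.1, 0.2]
finger_gap: 0.0398
band [410. 169.] 137 [ 583. -176.   24.]
band [408. 225.] 87 [ 580. -251.   24.]
tcp [ 472.6 -166.7  237.5] toolx yaw 84.68 zaxis [ 0.001 -0.001 -1.   ] F [-0.8  0.6 -0.1] gap 39.9 t 27.9
-> delta tool [445.3  29.9  72.3]
```

View pics/j10.png

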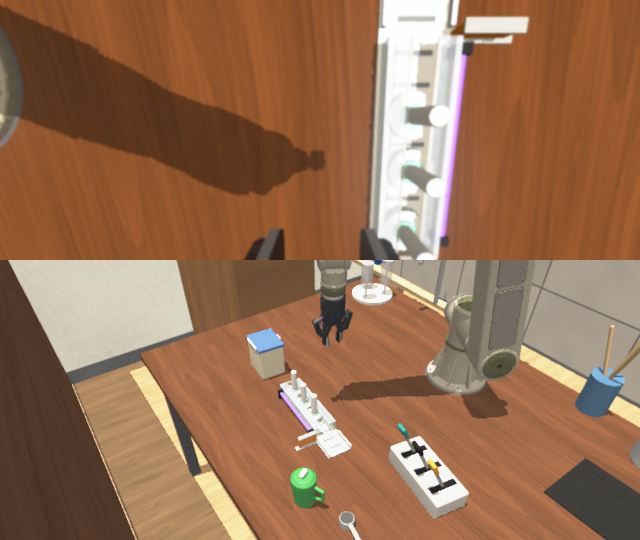

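```bash
python3 -m pendant '[{"fingers":0,"delta_pos":[40,5,-10],"angular":[0,0,0]},{"fingers":0,"delta_pos":[40,5,0],"angular":[0,0,0]},{"fingers":0,"delta_pos":[40,5,0],"angular":[0,0,0]},{"fingers":0,"delta_pos":[40,5,0],"angular":[0,0,0]},{"fingers":0,"delta_pos":[40,5,0],"angular":[0,0,0]},{"fingers":0,"delta_pos":[40,5,0],"angular":[0,0,0]},{"fingers":0,"delta_pos":[40,5,0],"angular":[0,0,0]},{"fingers":0,"delta_pos":[40,5,0],"angular":[0,0,0]},{"fingers":0,"delta_pos":[40,5,0],"angular":[0,0,0]},{"fingers":0,"delta_pos":[40,5,0],"angular":[0,0,0]},{"fingers":0,"delta_pos":[40,3,0],"angular":[0,0,0.08]},{"fingers":0,"delta_pos":[0,0,0],"angular":[0,0,0]}]'
python3 -c "
from h import *
go(*bank(108,0),163)
im,p=snap('top','t11.png')"
```

```text
clock: 29.15
tcp_pos: [0.5651, 0.2734, 0.2455]
orientation: [-0.001, 0.763, 0.646, 0.0]
wrist_force: [0.8, 1.1, 0.2]
finger_gap: 0.0002
tcp [565.1 273.4 245.5] toolx yaw 80.53 zaxis [-0.001  0.001 -1.   ] F [0.8 1.1 0.2] gap 0.2 t 29.15
-> delta tool [-3.3  5.  82.5]
```

View pics/t11.png

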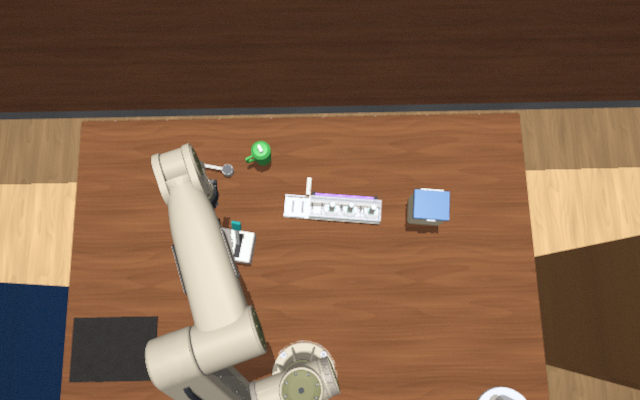

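```bash
python3 -m pendant '[{"fingers":0,"delta_pos":[-3,5,0],"angular":[0,0,0]},{"fingers":0,"delta_pos":[0,0,41],"angular":[0,0,0]},{"fingers":0,"delta_pos":[0,0,41],"angular":[0,0,0]},{"fingers":0,"delta_pos":[0,0,0],"angular":[0,0,0]},{"fingers":0,"delta_pos":[0,-15,0],"angular":[0,0,0]},{"fingers":0,"delta_pos":[0,-15,0],"angular":[0,0,0]},{"fingers":0,"delta_pos":[0,-15,0],"angular":[0,0,0]},{"fingers":0,"delta_pos":[0,-15,0],"angular":[0,0,0]}]'
python3 -m pendant '[{"fingers":0,"delta_pos":[0,-15,0],"angular":[0,0,0]},{"fingers":0,"delta_pos":[0,-15,0],"angular":[0,0,0]},{"fingers":0,"delta_pos":[0,-15,0],"angular":[0,0,0]},{"fingers":0,"delta_pos":[0,-15,0],"angular":[0,0,0]},{"fingers":0,"delta_pos":[0,-15,0],"angular":[0,0,0]},{"fingers":0,"delta_pos":[0,-8,0],"angular":[0,0,0]},{"fingers":0,"delta_pos":[0,0,0],"angular":[0,0,0]}]'
python3 -m pendant '[{"fingers":0,"delta_pos":[0,-6,0],"angular":[0,0,0]},{"fingers":0,"delta_pos":[0,0,0],"angular":[0,0,0]}]'
```

```text
clock: 30.0
tcp_pos: [0.5132, 0.2732, 0.1685]
orientation: [0.002, 0.765, 0.644, 0.003]
wrist_force: [3.2, -0.0, 1.4]
finger_gap: -0.0001
clock: 30.7
tcp_pos: [0.4275, 0.2879, 0.1651]
orientation: [-0.0, 0.765, 0.645, -0.0]
wrist_force: [0.2, -0.5, 0.1]
finger_gap: 0.0002
clock: 30.9
tcp_pos: [0.4263, 0.2886, 0.1657]
orientation: [0.003, 0.765, 0.644, 0.002]
wrist_force: [7.2, -2.7, -0.0]
finger_gap: -0.0001
```

```bash
python3 -m pendant '[{"fingers":0,"delta_pos":[0,-6,0],"angular":[0,0,0]},{"fingers":0,"delta_pos":[0,-3,0],"angular":[0,0,0]},{"fingers":0,"delta_pos":[0,0,0],"angular":[0,0,0]}]'
python3 -m pendant '[{"fingers":0,"delta_pos":[0,25,0],"angular":[0,0,0]},{"fingers":0,"delta_pos":[0,40,0],"angular":[0,0,0]},{"fingers":0,"delta_pos":[0,45,0],"angular":[0,0,0]},{"fingers":0,"delta_pos":[0,40,0],"angular":[0,0,0]},{"fingers":0,"delta_pos":[0,0,0],"angular":[0,0,0]}]'
python3 -c "
from h import *
go(*bank(108,70),163)
im,p=wl('w12.png')"
```

```text
clock: 31.2
tcp_pos: [0.4252, 0.2899, 0.1677]
orientation: [0.008, 0.766, 0.643, 0.007]
wrist_force: [25.9, -6.5, -3.5]
finger_gap: 0.0003
clock: 31.7
tcp_pos: [0.5667, 0.2634, 0.1633]
orientation: [0.0, 0.766, 0.643, 0.0]
wrist_force: [-0.9, 0.4, -0.4]
finger_gap: 0.0002
tcp [566.7 263.4 163.3] toolx yaw 79.99 zaxis [ 0.001 -0.    -1.   ] F [-0.9  0.4 -0.4] gap 0.2 t 31.7
-> delta tool [76.4  1.5  0.3]
```

View pics/w12.png

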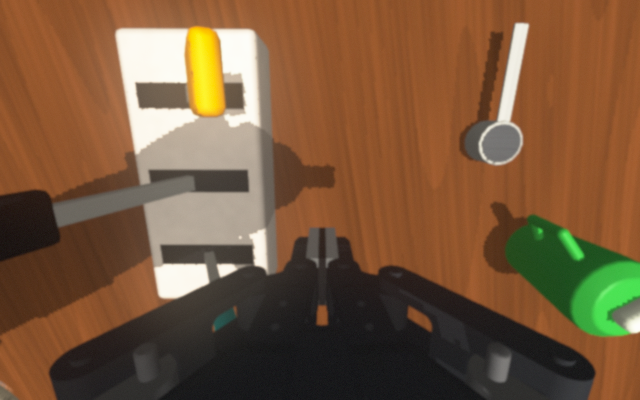

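```bash
python3 -m pendant '[{"fingers":0,"delta_pos":[38,0,0],"angular":[0,0,0]},{"fingers":0,"delta_pos":[38,0,0],"angular":[0,0,0]},{"fingers":0,"delta_pos":[0,0,0],"angular":[0,0,0]},{"fingers":0,"delta_pos":[0,-15,0],"angular":[0,0,0]},{"fingers":0,"delta_pos":[0,-15,0],"angular":[0,0,0]},{"fingers":0,"delta_pos":[0,-15,0],"angular":[0,0,0]},{"fingers":0,"delta_pos":[0,-15,0],"angular":[0,0,0]},{"fingers":0,"delta_pos":[0,-15,0],"angular":[0,0,0]},{"fingers":0,"delta_pos":[0,-15,0],"angular":[0,0,0]},{"fingers":0,"delta_pos":[0,-15,0],"angular":[0,0,0]},{"fingers":0,"delta_pos":[0,-15,0],"angular":[0,0,0]},{"fingers":0,"delta_pos":[0,-15,0],"angular":[0,0,0]}]'
python3 -m pendant '[{"fingers":0,"delta_pos":[0,-10,0],"angular":[0,0,0]},{"fingers":0,"delta_pos":[0,0,0],"angular":[0,0,0]}]'
python3 -m pendant '[{"fingers":0,"delta_pos":[0,-5,0],"angular":[0,0,0]},{"fingers":0,"delta_pos":[0,0,0],"angular":[0,0,0]}]'
```

```text
clock: 32.95
tcp_pos: [0.4403, 0.3623, 0.1645]
orientation: [0.0, 0.765, 0.644, -0.001]
wrist_force: [2.1, 0.1, 0.2]
finger_gap: 0.0
clock: 33.15
tcp_pos: [0.4391, 0.3636, 0.1668]
orientation: [0.006, 0.766, 0.643, 0.005]
wrist_force: [22.6, -6.9, -1.3]
finger_gap: 0.0
clock: 33.35
tcp_pos: [0.4386, 0.364, 0.1674]
orientation: [0.009, 0.767, 0.642, 0.008]
wrist_force: [31.9, -10.0, -3.6]
finger_gap: -0.0002
```

```bash
python3 -m pendant '[{"fingers":0,"delta_pos":[0,25,0],"angular":[0,0,0]},{"fingers":0,"delta_pos":[0,45,0],"angular":[0,0,0]},{"fingers":0,"delta_pos":[0,45,0],"angular":[0,0,0]},{"fingers":0,"delta_pos":[0,45,0],"angular":[0,0,0]},{"fingers":0,"delta_pos":[-35,0,0],"angular":[0,0,0]},{"fingers":0,"delta_pos":[-35,0,0],"angular":[0,0,0]},{"fingers":0,"delta_pos":[-35,0,0],"angular":[0,0,0]},{"fingers":0,"delta_pos":[-35,0,0],"angular":[0,0,0]},{"fingers":0,"delta_pos":[0,0,0],"angular":[0,0,0]}]'
python3 -c "
from h import *
go(*bank(-36,-70),163)"
```

```text
clock: 34.25
tcp_pos: [0.5585, 0.1969, 0.164]
orientation: [-0.001, 0.766, 0.643, -0.002]
wrist_force: [-0.3, 1.2, 0.0]
finger_gap: -0.0001
tcp [558.5 196.9 164. ] toolx yaw 79.99 zaxis [-0.004 -0.002 -1.   ] F [-0.3  1.2  0. ] gap -0.1 t 34.25
-> delta tool [   3.1 -145.7    1.6]
```

```bash
python3 -m pendant '[{"fingers":0,"delta_pos":[3,-10,0],"angular":[0,0,0]},{"fingers":0,"delta_pos":[0,-15,0],"angular":[0,0,0]},{"fingers":0,"delta_pos":[0,-15,0],"angular":[0,0,0]},{"fingers":0,"delta_pos":[0,-15,0],"angular":[0,0,0]},{"fingers":0,"delta_pos":[0,-15,0],"angular":[0,0,0]},{"fingers":0,"delta_pos":[0,-15,0],"angular":[0,0,0]},{"fingers":0,"delta_pos":[0,-15,0],"angular":[0,0,0]},{"fingers":0,"delta_pos":[0,-15,0],"angular":[0,0,0]},{"fingers":0,"delta_pos":[0,-15,0],"angular":[0,0,0]},{"fingers":0,"delta_pos":[0,-15,0],"angular":[0,0,0]},{"fingers":0,"delta_pos":[0,0,0],"angular":[0,0,0]}]'
python3 -m pendant '[{"fingers":0,"delta_pos":[0,-6,0],"angular":[0,0,0]},{"fingers":0,"delta_pos":[0,0,0],"angular":[0,0,0]}]'
python3 -m pendant '[{"fingers":0,"delta_pos":[0,-6,0],"angular":[0,0,0]},{"fingers":0,"delta_pos":[0,0,0],"angular":[0,0,0]}]'
```

```text
clock: 35.35
tcp_pos: [0.4168, 0.2284, 0.1648]
orientation: [-0.0, 0.764, 0.645, -0.0]
wrist_force: [-0.0, 0.1, -0.2]
finger_gap: 0.0002
clock: 35.55
tcp_pos: [0.4155, 0.2288, 0.1656]
orientation: [0.002, 0.765, 0.644, 0.002]
wrist_force: [8.9, -2.2, -0.9]
finger_gap: -0.0002
clock: 35.75
tcp_pos: [0.4147, 0.2294, 0.1669]
orientation: [0.006, 0.766, 0.643, 0.005]
wrist_force: [19.9, -5.0, -3.4]
finger_gap: 0.0001
```

Teal is at its stop (same box x as the others). Back off, rise and check.

```bash
python3 -m pendant '[{"fingers":0,"delta_pos":[0,-5,0],"angular":[0,0,0]},{"fingers":0,"delta_pos":[0,0,0],"angular":[0,0,0]},{"fingers":0,"delta_pos":[0,30,0],"angular":[0,0,0]},{"fingers":0,"delta_pos":[0,20,-40],"angular":[0,0,0]},{"fingers":0,"delta_pos":[0,10,-45],"angular":[0,0,0]},{"fingers":0,"delta_pos":[-45,0,0],"angular":[0,0,0]},{"fingers":0,"delta_pos":[-45,0,0],"angular":[0,0,0]},{"fingers":0,"delta_pos":[-45,0,0],"angular":[0,0,0]},{"fingers":0,"delta_pos":[-45,-20,0],"angular":[0,0,0]},{"fingers":0,"delta_pos":[-45,-20,0],"angular":[0,0,0]},{"fingers":0,"delta_pos":[-45,-20,0],"angular":[0,0,0]},{"fingers":0,"delta_pos":[0,0,0],"angular":[0,0,0]}]'
python3 -c "
from h import *
w,_=wl('w13.png');a,q=snap('scene','s13.png');t,p=snap('top','t13.png');go(400,0)
a=cv2.resize(a[150:320,250:490],None,fx=2.5,fy=2.5)
b=cv2.resize(w[0:300,300:560],None,fx=.75,fy=.75)
c=np.zeros((600,798,3),np.uint8); c[:425,:600]=a; c[:225,603:798]=b; d=cv2.resize(t[140:270,170:400],None,fx=1.33,fy=1.33); c[427:600,:d.shape[1]]=d
cv2.imwrite('pics/j13.png',c)"
```

```text
clock: 36.95
tcp_pos: [0.3524, -0.0387, 0.2494]
orientation: [-0.001, 0.768, 0.641, -0.001]
wrist_force: [0.6, 0.5, 0.5]
finger_gap: -0.0001
tcp [355.7 -35.4 249.7] toolx yaw 80.11 zaxis [-0.001  0.001 -1.   ] F [-0.1  0.9  0.1] gap -0.3 t 37.1
-> delta tool [42.5 37.6  0. ]
```

Run:
```python
from h import *
def cen(f,lo,hi,box):
    im=cv2.imread('pics/'+f); x0,x1,y0,y1=box
    m=cv2.inRange(cv2.cvtColor(im,cv2.COLOR_BGR2HSV),lo,hi); z=np.zeros_like(m); z[y0:y1,x0:x1]=m[y0:y1,x0:x1]
    n,l,s,c=cv2.connectedComponentsWithStats(z)
    if n<2: return None
    i=1+s[1:,4].argmax(); return c[i].round(1),s[i,4]
for f in ['scene0.png','s10.png','s13.png']:
    print(f,'gate',cen(f,(6,150,130),(17,255,255),(280,350,215,260)),'teal',cen(f,(82,100,60),(98,255,255),(380,500,190,300)),'amber',cen(f,(18,150,120),(32,255,255),(380,500,190,320)),'black',cen(f,(0,0,0),(180,255,60),(442,462,215,250)))
P=env.camera_params('top');Q=env.camera_params('scene')
for n,lo,hi in [('teal',(82,100,60),(98,255,255)),('amber',(18,150,120),(32,255,255))]:
    a=cen('t13.png',lo,hi,(170,270,210,270)); b=cen('s13.png',lo,hi,(380,500,190,320)); print(n,a,b)
    o,d=ray(P,*a[0]); O,D=ray(Q,*b[0]); s=np.linalg.lstsq(np.stack([d,-D],1),O-o,rcond=None)[0]; print((o+d*s[0])*1000)
p=np.load('pw.npy',allow_pickle=True).item(); caps(cv2.imread('pics/w13.png'),p)
print('gate_line',rack(0,100),[proj(Q,[*(rack(0,y)/1000),.111]) for y in (-137,-62,8)])
# white spout tips in scene: bright blobs vs roof
for n,u in [('scene0',0),('s13',0)]:
    pass
# gate top bar in top view, shut vs now
for f in ['top0.png','t11.png','t13.png']:
    im=cv2.imread('pics/'+f).astype(int); print(f,'bar end rows', np.where(im[165:200,308].min(1)>150)[0]+165)
```

```text
scene0.png gate (array([326.5, 232.4]), np.int32(79)) teal (array([428.5, 219.3]), np.int32(132)) amber (array([467.2, 252.5]), np.int32(171)) black (array([450.5, 235.6]), np.int32(137))
s10.png gate (array([306.5, 240.6]), np.int32(88)) teal (array([402.9, 230.3]), np.int32(66)) amber (array([432.8, 265.8]), np.int32(55)) black None
s13.png gate (array([326.7, 232.3]), np.int32(79)) teal (array([435.4, 218.9]), np.int32(140)) amber (array([467.1, 252.5]), np.int32(174)) black (array([450.6, 235.5]), np.int32(138))
teal (array([229.8, 257.8]), np.int32(62)) (array([435.4, 218.9]), np.int32(140))
[398.05680682 231.53171911 177.27418902]
amber (array([187.9, 251.1]), np.int32(69)) (array([467.1, 252.5]), np.int32(174))
[422.87413187 370.56187273 178.48000953]
band [515. 186.] 44 [ 597. -105.   24.]
band [512. 234.] 65 [ 592. -173.   24.]
band [506. 286.] 57 [ 584. -254.   24.]
gate_line [595.98457525 -19.86038016] [(np.float64(292.21686215656626), np.float64(172.6197986777417)), (np.float64(302.1903542283714), np.float64(184.56942983975847)), (np.float64(312.1321585467316), np.float64(196.48109466427837))]
top0.png bar end rows [177 178 179 180 181 182 183 184 185 186 187 188 189 190 191 192 193 194
 195 196 197 198 199]
t11.png bar end rows [177 178 179 180 181 182 183 184 185 186 187 188 189 190 191 192 193 194
 197 198 199]
t13.png bar end rows [177 178 179 180 181 182 183 184 185 186 187 188 189 190 191 192 193 194
 195 196 197 198 199]
```

```bash
python3 -c "
from h import *
env.hand_in()"
```

```text
the job is handed in; nothing more can be done
```

The job is done and handed in at about 37 s of the 210 s. The levers were thrown teal, amber, black (teal stood part-way at the start), which opened the gate. I found three caps and slid them upright into the lane. The levers then went home black, amber, teal, each pushed until it met its stop.

**Final checks, by measurement:**
- **Gate:** its orange patch in the scene view is back within 0.2 pixel of where it was when shut.
- **Levers:** amber and black match their starting home pixels. The teal grip was measured at (398, 231) mm against about (397, 228) mm expected for home.
- **Caps:** all three green bands lie in the lane, at world y of about -105, -173 and -254 mm. The gate line is at about -20 mm, so the nearest cap is well behind it.
- **Forces:** the wrist force readings printed after each move stayed below about 45 N.

**Not checked as well as I wanted:**
- **Last picture:** the viewing limit was reached, so I did not see the final picture and relied on these measurements. The caps being upright was last seen just before the gate was shut.
- **Gate bar:** a test of its end in the top view could not tell open from shut, so it confirmed nothing.
- **Fourth cap:** none showed in any view. A small area stayed under the arm in the last top view I looked at.
- **Bystanders:** I did not measure the green cup, formula box and scoop again at the end. I never steered the arm to them, and they looked unmoved in the last pictures I viewed that showed them.

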